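Rock the angle gauge to its mark on a round-nosed stud

ROBOT

A 6-joint arm with a two-finger parallel gripper is mounted at the origin on a cart in front of the work surface, level with it; the furniture and walls round the work are solid. World frame = base frame: x ahead of the robot, y to its left, z up, the work surface at z = 0. Lengths are in m, angles in rad, forces in N, time in s.
With the tool pointing down it reaches from about 0.2 to 0.875 m from the base axis. Payload 3.4 kg.
Tool frame: the origin (TCP) lies midway between the tips of the shut fingers; the grasp point (between the pads) lies 19 mm behind it; z points along the fingers, y is the line along which they close (so a half turn about z gives the same grasp; the last joint's range is limited). The gripper opens to 94 mm and grips with 3 to 60 N. Pads are 16 mm wide; open, the fingers measure 119 mm over their backs; the gripper's body (75 mm by 177 mm) begins 78 mm behind the grasp point.
Start: joints at [1.154, 0.276, 1.505, -0, 1.361, -0.121], TCP at [0.168, 0.55, 0.205] pointing down, gripper open.
Joint ranges: [-2.89, 2.89], [-0.75, 2.08], [0.22, 2.7], [-1.18, 4.32], [0.11, 2.71], [-2.7, 2.7]. Speed limits (rad/s): [2.57, 2.57, 3.14, 3.14, 3.14, 3.14].

INTERFACE

Orientations are given as a unit quaternion [w, x, y, z].
In Python, from bench import status, imaging, job gives the robot as it stands.
- The arm moves only by the tool carry_out, never from a script. Its argument "rows" is a list of rows, each a list of 7 numbers: the shift along the tool's x, y, z scaled (see below), then the turn, a rotation vector about the tool's x, y, z scaled (see below), then the opening, from 0 (shut) to 1 (fully open). A call has 1 to 20 rows; each row is the pose to reach, as a shift and turn from the pose commanded when the call began, along the tool's axes at that moment; what a row does not reach only later rows make up. The controller multiplies each number of a shift by 50 cm and each number of a turn by 90 degrees. A row lasts 1/12 s, in which the tool goes at most 41.7 mm and 7.16 degrees, less where a joint would pass 70% of its speed; a pose out of reach is approached as far as the arm can. A call with a number of a shift or a turn outside -1 to 1 is refused whole. A call with a gripper value outside its range is refused whole. The fingers move at their own pace and stop on an object; the grip force is fixed at half the most. Time passes only in rows, so rows that repeat a pose let the fingers close. It gives the time, the measured TCP pose, the force, the opening and the grip force at its end, in the units of the state.
- status.observe(): the state, without advancing time (a new reading comes with each control period).
- imaging.read_camera(name): name is "scene" or "top"; returns (picture, depth): 480x640x3 uint8, red, green, blue; 480x640 float32, m along the optical axis (not along the pixel's ray), 0 where there is no reading.
- imaging.camera_info(name): a dict with "fov_y" (degrees; the focal length in pixels is half the picture's height over the tangent of half this angle, whatever the lens; pixels are square), "cx", "cy" (the principal point, pixels), "dist" ([k1, k2, p1, p2, k3] as OpenCV has them; the pictures are not rectified), "xyz" and "attitude" of the camera in the world. Camera axes: x right, y up, looking along -z (the intrinsics and any distortion apply to the point x, -y, -z); pixel columns grow to the right and rows downward; lengths in m; the calibration is good to about 2 mm. A picture is of the moment at which its call begins. camera_info takes no time and is no camera call.
- job.close_job(): hands the job in; it is judged then, once.
The state is a dict: "time": time; "joints": joint angles; "qd": joint speeds; "joint_efforts": joint torques, N m; "ee_pos": TCP position; "orientation": TCP orientation; "wrist_force": force on the tool from outside, world axes, zero at the start; "torque": the same for the moment, N m; "opening": finger opening in m; "grasp_force": force on a finger pad.
Only numpy, scipy, OpenCV 4.12 (cv2) and the standard library are available. Lean on these libraries where they do the work, as an engineer would, in place of code of your own. Each camera call takes 0.05 s, during which the arm holds its last target. There are 200 camera calls.

TASK

A draining board is to be fitted at the slope preset on the angle gauge. Pick up the gauge by the grip block on its top, stand the middle of its foot level and square across the rounded crown of the wooden stud block for a moment, then rock it sideways on the crown until the swinging pointer settles on the index tab. Finish while still holding it there, motionless, with its foot pressed lightly (not forced) on the crown and the other things left where they are.

Things in the scene. Friction and masses are not known exactly. Their poses are not given: they have to be found in the camera images.
- gauge: Angle gauge, loose, about 0.35 kg, upright on its foot. Origin: centre of the foot's underside; y along the foot, z up, x from the dial's front (windowed, facing roughly the robot) to its back. Aluminium foot 30 (x) by 124 (y) by 12 mm; white dial in a frame 106 mm wide (y), 22 mm thick (x), up to 112 mm above the underside; grip block on top, to 157 mm. It will not balance on the stud by itself.
- gauge_grip (a point): Centre of the gauge's black grip block, which is 24 mm (gauge x) by 34 mm (gauge y) by 46 mm high, from 111 to 157 mm above the underside of the foot; this point is 134 mm above the underside. Same axes as the gauge. Below the block the frame is wider than the block (106 mm in y, 22 mm in x).
- gauge_foot (a point): Centre of the underside of the gauge's foot.
- pointer (a joint): Swinging pointer: pendulum behind the window, on a pivot 100 mm above the foot's underside, turning about the gauge's x axis. rad; 0 when the gauge is upright. Settled, it hangs plumb: with the gauge turned by a about its own x axis (right-hand rule) it reads -a. Swings at about 2.5 Hz, comes to rest in 1 to 2 s.
- pointer_tip (a point): Lower tip of the swinging pointer, 72 mm from the pivot.
- index (a joint): Preset index tab behind the window at the dial's lower rim, 0.18 to 0.34 rad about the pointer's pivot and axis; it stays put. Positive: toward the gauge's +y side (left seen from the front). The pointer is on the tab when both joints read the same, so the gauge must be turned about its x axis by minus this value (its +y end goes down).
- index_mid (a point): Upper middle of the index tab, 72 mm from the pivot, in the plane of the pointer; the tab is 8 mm wide.
- stud: Stud block, light wood, fixed. Origin: centre of its underside. Foot board 100 (x) by 110 (y) by 22 mm; in its middle an upright stud 80 mm long (x), 24 mm thick (y), with a low cleat along one side, up to 34 mm. The stud's top is a half round of 12 mm radius, its axis along the block's x, 58 mm up: crown 70 mm high. The gauge's x axis is to lie along the block's x (foot across the stud).
- stud_crown (a point): Middle of the crown line, 70 mm above the worktop, straight above the block's origin.
- pepper_mill: Bystander: wooden pepper mill, 58 mm across, 170 mm high; origin under its centre.
- tuna_tin: Bystander: tin with a paper label, 58 mm across, 72 mm high; origin under its centre.
- salt_shaker: Bystander: salt shaker, 44 mm across, 90 mm high; origin under its centre.
- matchbox: Bystander: matchbox lying flat, 36 x 56 x 16 mm; origin under its centre.
- teaspoon: Bystander: teaspoon lying flat, 130 x 26 x 11 mm; origin under its centre.
There are look-alikes about, which are no part of the job. What is shaped like the gauge but green is not meant.

How it is judged:
On the way, in this order (a step that is already met when the one before it is completed fails the run):
1. the held gauge stands level (within 0.1 rad) with the middle of its foot square across the crown (contact force between gauge and stud above 0.3 N and height (world z) of gauge_foot above 0.062 m and horizontal distance between gauge_foot and stud_crown below 0.03 m and angle between the x axis of gauge and the x axis of stud, either way round below 0.3 rad and contact force between the fingers and gauge above 1 N and angle between gauge's own z axis and vertical below 0.1 rad), for 0.2 s.
2. the gauge is rocked on the crown until the pointer stays on the index tab (contact force between gauge and stud above 0.3 N and height (world z) of gauge_foot above 0.062 m and horizontal distance between gauge_foot and stud_crown below 0.03 m and angle between the x axis of gauge and the x axis of stud, either way round below 0.3 rad and contact force between the fingers and gauge above 1 N and distance between pointer_tip and index_mid below 0.0045 m), for 0.3 s.
At the end, for the whole second after the job is handed in: Gauge held in the fingers at rest, its foot on the crown (0.3 to 25 N; foot centre within 30 mm of the crown middle and over 62 mm above the worktop; square within 0.3 rad), pointer at rest with its tip within 4.5 mm of the middle of the index tab (all of step 2 and contact force between gauge and stud below 25 N and velocity of joint pointer between -0.3 and 0.3 rad/s and linear speed of gauge below 0.02 m/s); the arm keeps its last pose, push and grip.
It fails at once if another thing is moved more than 3 cm (distance of any of pepper_mill, tuna_tin, salt_shaker, matchbox, teaspoon from where it was at the start of the episode above 0.03 m).
It fails at once if the gauge is forced onto the stud with more than 60 N (contact force between gauge and stud above 60 N).
It also fails if it takes over 45 s, if anything falls off the work surface, if the arm or the gripper's body presses on something with over 40 N, if the wrist force passes 120 N, or if a joint passes its speed limit or range.

## Working session

There is one attempt and no reset: what is moved stays moved. The work goes in short steps, Python scripts to look and compute and a tool call to move; the robot and the scene stay as the last step left them, time stands still between calls to the robot, and variables do not carry over. Pictures are saved under pics/ and viewed, at most 10 in all, crops included, and the job is handed in when it is done.

Besides the shell and the picture viewer there is one more tool, called as a command line: name --pt "numbers of a row" for each row, then --argument value for the rest. carry_out: Moves the arm, as the interface text tells. Its arguments: {"type":"object","properties":{"rows":{"type":"array"}},"required":["rows"]}

```bash
mkdir -p pics; ls; cat > h.py <<'E'
import numpy as np, cv2
from bench import status, imaging, job
from scipy.spatial.transform import Rotation as R
def info(n):
    c=imaging.camera_info(n); f=240/np.tan(np.radians(c['fov_y'])/2)
    K=np.array([[f,0,c['cx']],[0,f,c['cy']],[0,0,1]]); q=c['attitude']
    Rm=R.from_quat([q[1],q[2],q[3],q[0]]).as_matrix()@np.diag([1,-1,-1])
    return K,np.array(c['dist'],float),np.array(c['xyz'],float),Rm
def ray(n,px):
    K,d,o,Rm=info(n)
    u=cv2.undistortPoints(np.array(px,float).reshape(-1,1,2),K,d).reshape(-1,2)
    return o,np.c_[u,np.ones(len(u))]@Rm.T
def plane(n,px,z):
    o,r=ray(n,px); return o+r*((z-o[2])/r[:,2])[:,None]
def pts(n,px,dep):  # with depth image
    o,r=ray(n,px); p=np.array(px,int).reshape(-1,2); return o+r*dep[p[:,1],p[:,0]][:,None]
def proj(n,X):
    K,d,o,Rm=info(n); return cv2.projectPoints((np.atleast_2d(X)-o)@Rm,np.zeros(3),np.zeros(3),K,d)[0].reshape(-1,2)
def grab(n,tag=None):
    p,d=imaging.read_camera(n)
    if tag: cv2.imwrite(f'pics/{tag}.png',p[:,:,::-1])
    return p,d
E
python3 - <<'E'
from h import *
for n in('scene','top'):
    p,d=grab(n,n+'0'); np.savez(n+'0.npz',p=p,d=d); print(n,imaging.camera_info(n))
print(status.observe())
E
```

```text
pics
scene {'fov_y': 52.8321740297236, 'cx': 315.0608952073145, 'cy': 233.13024825583338, 'dist': array([-0.1137952,  0.       ,  0.       ,  0.       ,  0.       ]), 'xyz': array([ 0.01250269, -0.50238495,  0.90080585]), 'attitude': array([ 0.86820477,  0.37079831, -0.1357814 , -0.3004871 ])}
top {'fov_y': 44.50282288049571, 'cx': 320.2576189911574, 'cy': 245.97699010491561, 'dist': array([-0.01362963,  0.        ,  0.        ,  0.        ,  0.        ]), 'xyz': array([0.40710998, 0.14767364, 1.22129119]), 'attitude': array([-0.70468184, -0.04197979,  0.04261977,  0.706997  ])}
{'time': 0.1, 'joints': array([ 1.15402978e+00,  2.76497167e-01,  1.50595833e+00,  4.54558238e-06,
        1.36068373e+00, -1.20983844e-01]), 'qd': array([ 9.95378231e-04, -1.35388141e-03, -1.09059095e-03, -2.99478531e-04,
        2.96312820e-04,  9.90674880e-05]), 'joint_efforts': array([ 3.24518762e-03, -4.05452871e+01, -2.37782568e+01,  7.05477479e-02,
        2.98858888e-02, -3.55616567e-05]), 'ee_pos': array([0.16740381, 0.54958739, 0.20473016]), 'orientation': array([-2.07564109e-04,  1.47353259e-01,  9.89083626e-01, -7.44912586e-04]), 'wrist_force': array([-0.26726533,  0.59667325, -0.10057864]), 'torque': array([-0.03701931, -0.01435219,  0.00071765]), 'grasp_force': 0.0, 'opening': 0.09372515244370343}
```

View pics/scene0.png

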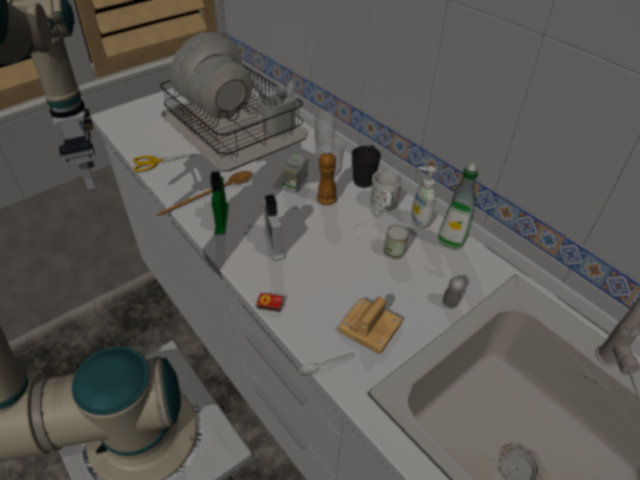

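View pics/top0.png

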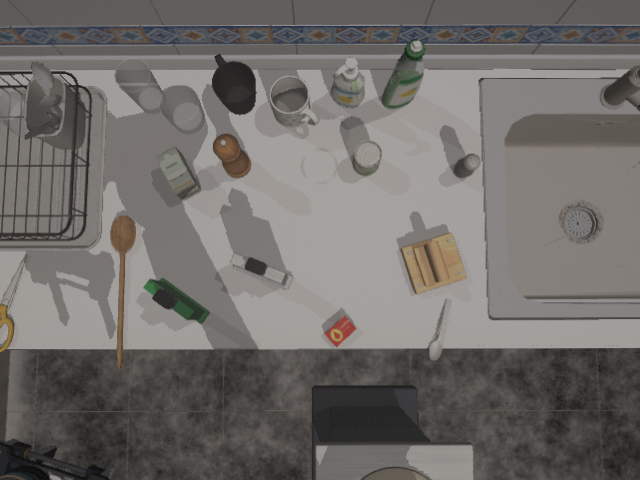

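The white gauge is at top (258,267) and scene (275,225). The green look-alike is at top (175,297) and scene (220,205). The stud is at top (434,263) and scene (372,322). The white one fits because green is excluded. I'll confirm it in an enlarged crop and measure.

```bash
python3 - <<'E'
from h import *
S=np.load('scene0.npz');T=np.load('top0.npz')
a=cv2.resize(S['p'][175:275,190:310],(480,400),interpolation=3);b=cv2.resize(T['p'][225:305,380:480],(500,400),interpolation=3)
b2=cv2.resize(T['p'][235:305,215:315],(500,350),interpolation=3)
im=np.zeros((400,800,3),np.uint8); im[:,:380]=a[:,50:430]; im[:200,400:650]=cv2.resize(b,(250,200)); im[200:375,400:650]=cv2.resize(b2,(250,175))
cv2.imwrite('pics/crop.png',im[:,:,::-1])
p,d=T['p'],T['d']
v,u=np.mgrid[225:310,200:480]; px=np.c_[u.ravel(),v.ravel()]; X=pts('top',px,d); ok=d[px[:,1],px[:,0]]>0
print('table z',np.median(X[ok][:,2]))
def desc(name,m,z):
    m=m&ok; P=plane('top',px[m],z) 
    r=cv2.minAreaRect(P[:,:2].astype(np.float32)); print(name,m.sum(),'mean',X[m].mean(0).round(4),'rect',np.round(r[0],4),np.round(r[1],4),round(r[2],1), 'px',px[m].mean(0).round(1))
g=(px[:,0]>222)&(px[:,0]<300)&(px[:,1]>240)
z=X[:,2]
desc('grip',g&(z>.145)&(z<.17),.157); desc('frame',g&(z>.1)&(z<.122),.112); desc('foot',g&(z>.006)&(z<.02),.012)
s=(px[:,0]>390)
desc('crown',s&(z>.064)&(z<.08),.07); desc('board',s&(z>.017)&(z<.027),.022);desc('studblk',s&(z>.015)&(z<.08),.022);desc('cleat',s&(z>.03)&(z<.038),.034)
for n,P in(('stud',s&(z>.066)),):
    Q=X[P&ok][:,:2];w,V=np.linalg.eigh(np.cov(Q.T));print(V[:,1],np.degrees(np.arctan2(V[1,1],V[0,1])))
E
```

```text
table z 0.000644030062346701
grip 252 mean [0.5001 0.2652 0.1558] rect [0.5    0.2652] [0.035 0.024] 68.0 px [255.2 265.3]
frame 412 mean [0.4995 0.2635 0.1117] rect [0.5006 0.2656] [0.1062 0.0221] 68.1 px [258.7 267.7]
foot 213 mean [0.4874 0.2511 0.0111] rect [0.4923 0.266 ] [0.1403 0.1296] 0.8 px [269.6 277.5]
crown 402 mean [ 0.5172 -0.0862  0.0686] rect [ 0.5169 -0.0851] [0.0798 0.0227] 16.9 px [438.1 260. ]
board 1509 mean [ 0.5181 -0.0902  0.0222] rect [ 0.5175 -0.0866] [0.0997 0.1104] 17.1 px [435.5 261.7]
studblk 2590 mean [ 0.5161 -0.0842  0.0335] rect [ 0.5174 -0.0863] [0.0998 0.111 ] 17.0 px [433.7 262.2]
cleat 425 mean [ 0.5106 -0.0654  0.0341] rect [ 0.5106 -0.0655] [0.0792 0.0249] 16.4 px [424.5 264.9]
[-0.95551835 -0.29493167] -162.8465597361242
```

View pics/crop.png

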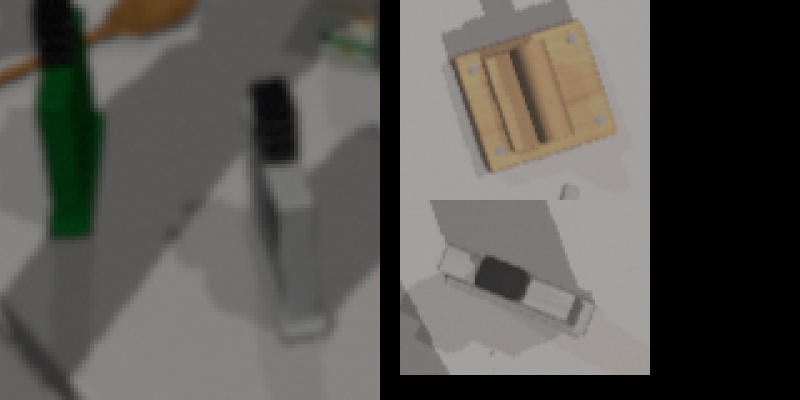

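The crop confirms the white gauge with the black grip; its front faces roughly the robot, with gauge x at about -22°. The stud's x is at about 17°. Next I work out the approach.

```bash
cat >> h.py <<'E'
def cur():
    s=status.observe(); q=s['orientation']; return np.array(s['ee_pos']),R.from_quat([q[1],q[2],q[3],q[0]])
def tool(yawy,tilt=0.):
    # tool down, tool y at heading yawy (deg); then turned by tilt rad about gauge x (heading yawy-90)
    a=np.radians(yawy); y=np.array([np.cos(a),np.sin(a),0]); z=np.array([0,0,-1.]); x=np.cross(y,z)
    gx=np.array([np.sin(a),-np.cos(a),0])
    return R.from_rotvec(gx*tilt)*R.from_matrix(np.c_[x,y,z])
def go(p,Rt,base=None):
    p0,R0=base or cur(); 
    return np.r_[R0.inv().apply(np.array(p)-p0)/.5,(R0.inv()*Rt).as_rotvec()/(np.pi/2)].round(4)
E
python3 - <<'E'
from h import *
print(go([.5,.2653,.205],tool(68)),go([.5,.2653,.119],tool(68)))
E
```

```text
[-8.02e-01 -3.50e-01 -2.00e-04 -1.00e-03 -1.00e-04  5.61e-02] [-8.021e-01 -3.497e-01  1.718e-01 -1.000e-03 -1.000e-04  5.610e-02]
```

carry_out --pt "-0.802 -0.35 0 -0.001 0 0.056 1" --pt "-0.802 -0.35 0 -0.001 0 0.056 1" --pt "-0.802 -0.35 0 -0.001 0 0.056 1" --pt "-0.802 -0.35 0 -0.001 0 0.056 1" --pt "-0.802 -0.35 0 -0.001 0 0.056 1" --pt "-0.802 -0.35 0 -0.001 0 0.056 1" --pt "-0.802 -0.35 0 -0.001 0 0.056 1" --pt "-0.802 -0.35 0 -0.001 0 0.056 1" --pt "-0.802 -0.35 0 -0.001 0 0.056 1" --pt "-0.802 -0.35 0 -0.001 0 0.056 1" --pt "-0.802 -0.35 0 -0.001 0 0.056 1" --pt "-0.802 -0.35 0 -0.001 0 0.056 1" --pt "-0.802 -0.35 0 -0.001 0 0.056 1" --pt "-0.802 -0.35 0 -0.001 0 0.056 1"

```text
time: 1.27
ee_pos: [0.4991, 0.2662, 0.205]
orientation: [-0.001, 0.191, 0.982, 0.001]
wrist_force: [-0.5, 0.3, -0.8]
opening: 0.0941
grasp_force: 0.0
```

```bash
python3 - <<'E'
from h import *
print(status.observe()['joints'],cur()[0],go([.5,.2653,.119],tool(68)))
E
```

```text
[ 0.36540437  0.26224674  1.52541827  0.00229818  1.35448976 -0.82211741] [0.49910392 0.26619374 0.20504215] [-2.700e-03 -1.200e-03  1.721e-01  8.000e-04 -1.200e-03  1.000e-04]
```

carry_out --pt "0 0 0.06 0 0 0 1" --pt "0 0 0.12 0 0 0 1" --pt "0 0 0.15 0 0 0 1" --pt "0 0 0.172 0 0 0 1" --pt "0 0 0.172 0 0 0 1" --pt "0 0 0.172 0 0 0 0" --pt "0 0 0.172 0 0 0 0" --pt "0 0 0.172 0 0 0 0" --pt "0 0 0.172 0 0 0 0" --pt "0 0 0.172 0 0 0 0" --pt "0 0 0.172 0 0 0 0" --pt "0 0 0.172 0 0 0 0" --pt "0 0 0.172 0 0 0 0"

```text
time: 2.35
ee_pos: [0.5003, 0.2658, 0.1196]
orientation: [0.0, 0.191, 0.982, 0.001]
wrist_force: [0.1, -0.2, 0.4]
opening: 0.044
grasp_force: 0.0
```

Still closing; I let it finish, then lift.

carry_out --pt "0 0 0 0 0 0 0" --pt "0 0 0 0 0 0 0" --pt "0 0 0 0 0 0 0" --pt "0 0 0 0 0 0 0" --pt "0 0 0 0 0 0 0" --pt "0 0 0 0 0 0 0"

```text
time: 2.85
ee_pos: [0.5007, 0.2664, 0.1196]
orientation: [0.001, 0.191, 0.982, 0.001]
wrist_force: [1.4, 2.0, -0.2]
opening: 0.0336
grasp_force: 30.0
```

carry_out --pt "0 0 -0.04 0 0 0 0" --pt "0 0 -0.1 0 0 0 0" --pt "0 0 -0.17 0 0 0 0" --pt "0 0 -0.24 0 0 0 0" --pt "0 0 -0.28 0 0 0 0" --pt "0 0 -0.28 0 0 0 0"

```text
time: 3.35
ee_pos: [0.5019, 0.2659, 0.2636]
orientation: [0.003, 0.191, 0.982, 0.002]
wrist_force: [0.5, 0.6, -3.8]
opening: 0.0338
grasp_force: 30.0
```

```bash
python3 - <<'E'
from h import *
print(status.observe()['opening'],status.observe()['wrist_force'],cur()[0])
a=np.radians(110);gy=np.array([np.cos(a),np.sin(a),0])
print(go([.45,-.08,.38],R.from_rotvec(gy*np.radians(30))*tool(110)))
E
```

```text
0.03382868144493811 [ 0.47421949  0.56835464 -3.84967884] [0.50192665 0.26590256 0.26364133]
[-0.1641 -0.679  -0.2357  0.1243  0.323  -0.4553]
```

carry_out --pt "-0.02 -0.08 -0.03 0.015 0.04 -0.056 0" --pt "-0.04 -0.15 -0.052 0.028 0.072 -0.1 0" --pt "-0.055 -0.226 -0.08 0.041 0.108 -0.15 0" --pt "-0.07 -0.3 -0.1 0.055 0.14 -0.2 0" --pt "-0.09 -0.37 -0.13 0.068 0.176 -0.25 0" --pt "-0.11 -0.45 -0.155 0.08 0.21 -0.3 0" --pt "-0.125 -0.52 -0.18 0.095 0.247 -0.35 0" --pt "-0.144 -0.6 -0.21 0.11 0.285 -0.4 0" --pt "-0.164 -0.679 -0.236 0.124 0.323 -0.455 0" --pt "-0.164 -0.679 -0.236 0.124 0.323 -0.455 0" --pt "-0.164 -0.679 -0.236 0.124 0.323 -0.455 0" --pt "-0.164 -0.679 -0.236 0.124 0.323 -0.455 0" --pt "-0.164 -0.679 -0.236 0.124 0.323 -0.455 0" --pt "-0.164 -0.679 -0.236 0.124 0.323 -0.455 0" --pt "-0.164 -0.679 -0.236 0.124 0.323 -0.455 0" --pt "-0.164 -0.679 -0.236 0.124 0.323 -0.455 0" --pt "-0.164 -0.679 -0.236 0.124 0.323 -0.455 0" --pt "-0.164 -0.679 -0.236 0.124 0.323 -0.455 0" --pt "-0.164 -0.679 -0.236 0.124 0.323 -0.455 0" --pt "-0.164 -0.679 -0.236 0.124 0.323 -0.455 0"

```text
time: 5.02
ee_pos: [0.449, -0.0799, 0.377]
orientation: [-0.258, -0.168, 0.95, -0.045]
wrist_force: [-1.0, 0.4, -4.3]
opening: 0.0338
grasp_force: 30.0
```

```bash
python3 - <<'E'
from h import *
s=status.observe();print(s['joints'],s['ee_pos'],s['orientation'])
p,d=grab('scene'); np.savez('v1.npz',p=p,d=d)
c=proj('scene',s['ee_pos'])[0].astype(int); print(c)
x,y=c; cv2.imwrite('pics/v1.png',cv2.resize(p[y-40:y+90,x-75:x+75],(690,598),interpolation=2)[:,:,::-1]); print(x-75,y-40,4.6)
E
```

```text
[-0.12964972  0.33331801  1.1377512  -0.27792006  2.13308865 -2.14281701] [ 0.44903493 -0.07992769  0.37696203] [-0.25820838 -0.16756652  0.95038177 -0.04499308]
[358 212]
283 172 4.6
```

View pics/v1.png

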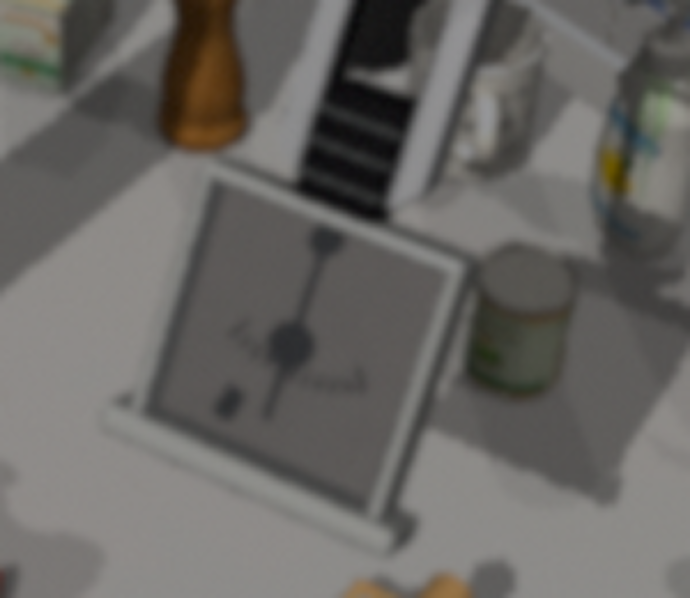

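The close-up shows the pointer tip at crop (268,418), the pivot at (325,240) and the dark index tab around (229,402), on the gauge's +y (left) side. I'll refine these with masks and cast them onto the dial plane.

```bash
cat > idx.py <<'E'
from h import *
def gframe(p,Rt):  # gauge axes (cols) and origin from tool pose
    M=Rt.as_matrix(); G=np.c_[-M[:,0],M[:,1],-M[:,2]]; return p+M[:,2]*.1196,G
def dial(px,p,Rt,xo=0.):
    o,G=gframe(p,Rt); c,r=ray('scene',px); t=((o+G[:,0]*xo-c)@G[:,0])/(r@G[:,0])
    return ((c+r*t[:,None])-o)@G
E
python3 - <<'E'
from idx import *
p,Rt=cur(); im=np.load('v1.npz')['p']; g=cv2.cvtColor(im,cv2.COLOR_RGB2GRAY)
y0,y1,x0,x1=172+80,172+96,283+40,283+66
print(g[y0:y1,x0:x1])
c=lambda a,b:(283+(a+.5)/4.6-.5,172+(b+.5)/4.6-.5)
for xo in(-.011,-.006,0):
    D=dial([c(325,240),c(268,418),c(229,402),c(290,345)],p,Rt,xo)[:,1:]
    print(xo,(D*1000).round(1).tolist(),[round(float(np.arctan2(v[0]-D[0,0],D[0,1]-v[1])),3) for v in D[1:]],np.arctan2(D[2,0],.1-D[2,1]))
print('gauge axes',gframe(p,Rt)[1].round(3).tolist())
E
```

```text
[[ 88  89  88  89  87  88  89  89  89  90  90  90  89  90  89  88  88  86
   82  75  64  56  55  59  64  73]
 [ 88  89  88  89  89  88  88  90  89  88  89  89  89  89  89  89  90  88
   85  75  64  59  63  65  73  77]
 [ 89  88  89  88  89  89  88  89  89  86  85  87  88  89  89  90  89  88
   84  74  64  64  70  74  78  78]
 [ 88  89  89  89  89  89  89  88  84  77  77  81  85  88  90  89  88  87
   82  71  64  71  78  82  83  80]
 [ 88  88  89  89  89  88  87  86  77  69  65  69  78  84  89  89  88  87
   79  68  66  75  83  86  86  84]
 [ 88  87  88  88  87  88  86  80  71  59  53  57  69  79  86  88  88  84
   74  67  70  80  85  88  88  87]
 [ 88  87  87  87  87  86  81  72  61  52  50  53  65  77  86  87  87  81
   72  66  74  83  86  87  88  89]
 [ 87  87  86  87  86  84  76  65  53  48  48  54  68  79  86  88  85  77
   68  69  78  84  87  88  88  88]
 [ 87  87  87  87  87  82  72  60  51  48  52  61  75  83  87  86  82  73
   66  72  81  86  87  88  88  89]
 [ 85  85  86  87  86  82  74  60  54  52  56  69  80  86  88  86  81  72
   67  75  83  88  88  88  89  90]
 [ 78  80 
[... 332 characters left out ...]
71  72  74  78  80  83  85  87  87  87  88  87  88  88  88
   88  89  87  87  89  90  88  90]
 [100  90  82  76  71  69  71  74  77  80  82  85  86  87  87  88  87  89
   89  89  89  88  89  89  89  89]
 [120 110 101  91  81  74  71  70  72  72  76  79  81  84  86  87  88  88
   88  88  88  89  89  90  90  89]]
-0.011 [[-0.9, 101.6], [-1.0, 31.2], [15.3, 30.7], [-0.4, 60.3]] [-0.002, 0.224, 0.01] 0.217230380326359
-0.006 [[0.8, 100.3], [0.7, 29.4], [17.1, 28.9], [1.2, 58.7]] [-0.002, 0.224, 0.01] 0.23593025339755874
0 [[2.8, 98.7], [2.7, 27.3], [19.2, 26.8], [3.3, 56.8]] [-0.002, 0.224, 0.01] 0.25696888255604705
gauge axes [[0.81, -0.342, 0.476], [0.295, 0.94, 0.172], [-0.506, 0.001, 0.863]]
```

Index is about 0.224 rad and the pointer rests at 0. Next I move upright above the crown.

```bash
python3 - <<'E'
from h import *
print(go([.517,-.0855,.22],tool(107)))
E
```

```text
[-0.2657 -0.0572  0.208  -0.0081 -0.3376  0.0325]
```

carry_out --pt "-0.05 -0.011 0.02 -0.002 -0.06 0.006 0" --pt "-0.1 -0.02 0.05 -0.003 -0.12 0.012 0" --pt "-0.15 -0.03 0.1 -0.005 -0.19 0.018 0" --pt "-0.2 -0.043 0.14 -0.006 -0.25 0.024 0" --pt "-0.24 -0.052 0.18 -0.007 -0.3 0.03 0" --pt "-0.266 -0.057 0.208 -0.008 -0.338 0.0325 0" --pt "-0.266 -0.057 0.208 -0.008 -0.338 0.0325 0" --pt "-0.266 -0.057 0.208 -0.008 -0.338 0.0325 0" --pt "-0.266 -0.057 0.208 -0.008 -0.338 0.0325 0" --pt "-0.266 -0.057 0.208 -0.008 -0.338 0.0325 0" --pt "-0.266 -0.057 0.208 -0.008 -0.338 0.0325 0" --pt "-0.266 -0.057 0.208 -0.008 -0.338 0.0325 0"

```text
time: 6.07
ee_pos: [0.5181, -0.0853, 0.2208]
orientation: [0.001, -0.148, 0.989, -0.0]
wrist_force: [-0.6, -0.8, -3.9]
opening: 0.0338
grasp_force: 30.0
```

```bash
python3 - <<'E'
from h import *
s=status.observe();print(s['joints'],s['ee_pos'],s['wrist_force'])
print(go([.517,-.0855,.191],tool(107)))
p,d=grab('top'); 
v,u=np.mgrid[200:320,380:490]; px=np.c_[u.ravel(),v.ravel()]; X=pts('top',px,d); z=X[:,2]
m=(z>.203)&(z<.222); q=plane('top',px[m],.2124); print('frame top',m.sum(),cv2.minAreaRect(q[:,:2].astype(np.float32)))
E
```

```text
[-2.95607890e-01  1.90955276e-01  1.58262253e+00 -1.44340386e-04
  1.36629164e+00 -2.16405129e+00] [ 0.51812051 -0.0852944   0.22075008] [-0.60133455 -0.81175585 -3.87283627]
[ 0.0023  0.0003  0.0595 -0.0007  0.0009  0.0006]
frame top 10 ((0.5034357309341431, -0.07187703996896744), (0.0027236333116889, 0.008805500343441963), 18.141199111938477)
```

carry_out --pt "0.002 0 0.02 0 0 0 0" --pt "0.002 0 0.04 0 0 0 0" --pt "0.002 0 0.052 0 0 0 0" --pt "0.002 0 0.058 0 0 0 0" --pt "0.002 0 0.06 0 0 0 0" --pt "0.002 0 0.06 0 0 0 0" --pt "0.002 0 0.061 0 0 0 0" --pt "0.002 0 0.061 0 0 0 0" --pt "0.002 0 0.061 0 0 0 0"

```text
time: 6.87
ee_pos: [0.5163, -0.0858, 0.1895]
orientation: [0.001, -0.148, 0.989, -0.0]
wrist_force: [-0.6, 1.2, -1.5]
opening: 0.0338
grasp_force: 30.0
```

carry_out --pt "0 0 0.001 0 0 0 0" --pt "0 0 0.002 0 0 0 0" --pt "0 0 0.002 0 0 0 0" --pt "0 0 0.002 0 0 0 0" --pt "0 0 0.002 0 0 0 0" --pt "0 0 0.002 0 0 0 0"

```text
time: 7.37
ee_pos: [0.5164, -0.0858, 0.1894]
orientation: [0.001, -0.148, 0.989, -0.0]
wrist_force: [-1.9, 0.3, 5.6]
opening: 0.0339
grasp_force: 30.0
```

Contact is light, about 9 N, and level. Next I rock it by rolling on the crown.

carry_out --pt "0 0.0045 0 0.012 0 0 0" --pt "0 0.009 0.0002 0.024 0 0 0" --pt "0 0.0134 0.0004 0.036 0 0 0" --pt "0 0.0178 0.0006 0.0475 0 0 0" --pt "0 0.0222 0.001 0.0594 0 0 0" --pt "0 0.0266 0.0014 0.0713 0 0 0" --pt "0 0.0266 0.0014 0.0713 0 0 0"

```text
time: 7.95
ee_pos: [0.5124, -0.0725, 0.1888]
orientation: [0.009, -0.148, 0.987, -0.056]
wrist_force: [-1.8, 0.3, 5.8]
opening: 0.0337
grasp_force: 30.0
```

carry_out --pt "0 0.0045 0 0.012 0 0 0" --pt "0 0.009 0.0001 0.024 0 0 0" --pt "0 0.0134 0.0003 0.036 0 0 0" --pt "0 0.0178 0.0005 0.0475 0 0 0" --pt "0 0.0222 0.0008 0.0594 0 0 0" --pt "0 0.0267 0.0011 0.0713 0 0 0" --pt "0 0.0267 0.0011 0.0713 0 0 0" --pt "0 0.0267 0.0011 0.0713 0 0 0" --pt "0 0.0267 0.0011 0.0713 0 0 0" --pt "0 0.0267 0.0011 0.0713 0 0 0" --pt "0 0.0267 0.0011 0.0713 0 0 0" --pt "0 0.0267 0.0011 0.0713 0 0 0" --pt "0 0.0267 0.0011 0.0713 0 0 0" --pt "0 0.0267 0.0011 0.0713 0 0 0" --pt "0 0.0267 0.0011 0.0713 0 0 0" --pt "0 0.0267 0.0011 0.0713 0 0 0" --pt "0 0.0267 0.0011 0.0713 0 0 0" --pt "0 0.0267 0.0011 0.0713 0 0 0" --pt "0 0.0267 0.0011 0.0713 0 0 0" --pt "0 0.0267 0.0011 0.0713 0 0 0"

```text
time: 9.62
ee_pos: [0.5087, -0.0601, 0.1868]
orientation: [0.017, -0.147, 0.983, -0.11]
wrist_force: [-2.3, 2.2, 7.9]
opening: 0.034
grasp_force: 30.0
```

```bash
python3 - <<'E'
from idx import *
s=status.observe();print(s['wrist_force'],s['torque'],s['qd'].round(4))
p,Rt=cur(); o,G=gframe(p,Rt); print('foot',o.round(4),'tilt',np.arctan2(G[2,1],G[2,2]),'pitch',G[2,0])
p,d=grab('scene'); np.savez('v2.npz',p=p,d=d)
x,y=proj('scene',s['ee_pos'])[0].astype(int); print(x-50,y-20,8)
cv2.imwrite('pics/v2.png',cv2.resize(p[y-20:y+55,x-50:x+50],(800,600),interpolation=2)[:,:,::-1])
E
```

```text
[-2.2901269   2.21226429  7.94523761] [ 0.37831953  0.71111329 -0.16258512] [-0.0008 -0.0002  0.0009 -0.0005 -0.0011 -0.0006]
foot [ 0.5167 -0.0854  0.0701] tilt -0.22368517750565386 pitch 0.0019530087811042499
316 247 8
```

View pics/v2.png

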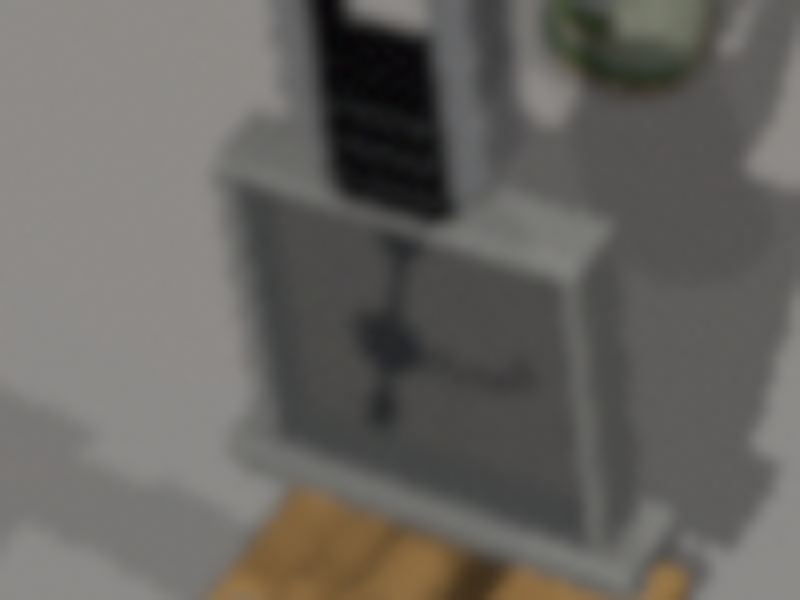

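The close-up shows the pointer's rod running from (402,245) into the tab at (382,412), centred on it. Contact is about 12 N and everything is at rest, so I hand in.

```bash
python3 -c "
from h import *
print(job.close_job())"
```

```text
the job is handed in; nothing more can be done
None
```

The job is handed in, with no verdict returned: the gauge is held still on the crown, tilted 0.224 rad, with the pointer on the index tab and about 12 N of contact.

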